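# Unload the leaning parts washer

## Robot

A 6-joint arm with a two-finger parallel gripper is mounted at the origin on the work surface. World frame = base frame: x ahead of the robot, y to its left, z up, the work surface at z = 0. Lengths are in m, angles in rad, forces in N, time in s.
With the tool pointing down it reaches from about 0.325 to 0.9 m from the base axis. Payload 6.1 kg.
Tool frame: the origin (TCP) lies midway between the tips of the shut fingers; the grasp point (between the pads) lies 19 mm behind it; z points along the fingers, y is the line along which they close (so a half turn about z gives the same grasp; the last joint's range is limited). The gripper opens to 85 mm and grips with 20 to 120 N. Pads are 22 mm wide; open, the fingers measure 114 mm over their backs; the gripper's body (76 mm by 85 mm) begins 54 mm behind the grasp point. The pads swing forward as they close: fully open they stand 13 mm farther back than shut.
Start: joints at [-1.425, 0.22, 1.526, -0, 1.395, -0.126], TCP at [0.168, -0.602, 0.231] pointing down, gripper open.
Joint ranges: [-2.98, 2.98], [-0.91, 2.08], [0.09, 2.57], [-1.24, 4.39], [0.2, 2.65], [-2.68, 2.68]. Speed limits (rad/s): [2.57, 2.57, 3.01, 3.14, 3.14, 3.14].

## Interface

Orientations are given as [roll, pitch, yaw] about the fixed x, y, z axes, in that order (R = Rz(yaw) Ry(pitch) Rx(roll)).
In Python, from bench import r gives the robot as it stands.
- The arm moves only by the tool servo_tool, never from a script. Its argument "plan" is a list of rows, each a list of 7 numbers: the shift along the tool's x, y, z in mm, then the turn, a rotation vector about the tool's x, y, z in degrees, then the opening, from -1 (shut) to 1 (fully open). A call has 1 to 10 rows; each row shifts and turns the commanded pose from where the row before left it, along the tool's axes as they then stand; what a row does not reach is not made up. A row lasts 1/8 s, in which the tool goes at most 62.5 mm and 10.7 degrees, less where a joint would pass 70% of its speed; a pose out of reach is approached as far as the arm can. A call with a gripper value outside its range is refused whole. The fingers move at their own pace and stop on an object; "force" is the grip in N (left out, the last holds). Time passes only in rows, so rows that do not move let the fingers close. It gives the time, the measured TCP pose, the force, the opening and the grip force at its end, in the units of the state.
- r.get_state(): the state, without advancing time (a new reading comes with each control period).
- r.get_image(name): name is "side" or "top"; returns a dict with "pixels" (420x560x3 uint8, blue, green, red), "mtx" (3x3 intrinsics, pixels), "camera_from_world" (4x4, takes a point from world to camera coordinates). Camera axes: x right, y down, z forward; pixel columns grow to the right and rows downward; lengths in m; the calibration is good to about 2 mm. A picture is of the moment at which its call begins. There is no depth.
- r.finish_job(): hands the job in; it is judged then, once.
Trained networks look in a picture, given as the dict that the camera call returned (one of the last four; its "shot" number tells which), for a name from the list of things; names that differ only in an ending like _2 or _b are one class to them, and where a whole thing is asked for, a point or a joint stands for the part that bears it (a point fixed in the world has none). Each returns a list of dicts, best first, with "score" (0 to 1); they miss things now and then, are a little off and sometimes report something else, mostly with a low value. They report only what shows in the picture. A call takes as long as a camera call.
- r.cut_out(picture, label): "mask" (420x560 bool, what is visible of it) and "centre" ([column, row] in pixels, amid what is visible of it).
The state is a dict: "clock": time; "qpos": joint angles; "qd": joint speeds; "tau": joint torques, N m; "tcp_pos": TCP position; "tool_rot": TCP orientation; "ft_force": force on the tool from outside, world axes, zero at the start; "wrist_torque": the same for the moment, N m; "width": opening from 0.0 (shut) to 1.0 (fully open); "finger_force": force on a finger pad.
Only numpy, scipy, OpenCV 4.12 (cv2) and the standard library are available. Lean on these libraries where they do the work, as an engineer would, in place of code of your own. Each camera call takes 0.05 s, during which the arm holds its last target. There are 200 camera calls.

## Task

Take the loose lid off the leaning blue wash tank by its knob and lay it gently, knob up, on the middle of the black mat. Then lift the parts basket out by its red handle, with both brass bushes in it, and set it upright on the middle of the lift stand's plate, feeling for the plate so that the basket is neither dropped nor pressed hard onto it. Do not disturb the other things on the bench.

Things in the scene. Friction and masses are not known exactly. Their poses are not given: they have to be found in the camera images.
- tank: fixed blue open-topped rectangular wash tank in a grey cradle, leaning 25 degrees from vertical towards its own -x (roughly towards the robot). Outside 140 x 160 (y) x 140 mm deep, walls and floor 5 mm. Origin: on the bench straight below the mouth's centre; z vertical, y along the tank's width. Tank, mat and stand may stand in each other's places
- tank_mouth (a point): centre of the tank's mouth in the plane of its rim, 172 mm above the bench; the opening there is 130 x 150 (y) mm; the rim's highest edge is 202 mm above the bench
- lid: loose steel lid on the tank's leaning rim, 0.28 to 0.46 kg: plate 150 (x) x 170 (y) x 6 mm, with a black rubber plug 116 x 136 x 10 mm under it that sits loosely in the mouth. Origin: centre of the plate's underside (plug at z -10 to 0 mm); z points out through the knob, so at the start it leans 25 degrees like the tank
- lid_knob (a point): centre of the knob's black head, 34 mm up the lid's z axis; head 28 mm in diameter, 24 mm tall, on a 16 mm stem that leaves the plate at z 6 mm
- basket: loose steel basket standing on the leaning tank's floor under the lid, 0.32 to 0.56 kg without bushes: open box 105 (x) x 125 (y) x 50 mm, walls 3 mm. Origin: centre of its underside; z along its walls, so at the start it leans 25 degrees like the tank. To come out it must be drawn at least 135 mm along the tank's leaning axis
- basket_handle (a point): middle of the basket's rigid red handle, 105 mm up the basket's z axis: a flat bar along the basket's y, 12 mm thick (x), 106 mm free length, 22 mm tall (z), on two flat posts at y +-56 mm; grip it across x. In the tank the bar's top is 19 mm below the rim plane
- bush_a: a brass flanged guide bush, 28 mm tall, flange 32 mm in diameter, standing in the basket; origin: centre of its underside (70 g)
- bush_b: a brass flanged guide bush, 28 mm tall, flange 32 mm in diameter, standing in the basket; origin: centre of its underside (70 g)
- mat: fixed black rubber mat 200 (x) x 220 (y) x 4 mm on the bench; origin: centre of its underside
- stand: fixed lift stand: a level plate 160 (x) x 180 (y) mm, green on top, centred over a grey foot. Origin: centre of the foot's underside on the bench. The plate's upper face was left anywhere from 56 to 116 mm above the bench and is not measured: lower the basket slowly until contact is felt. The plate is locked and does not give way
- spray: orange spray can, 52 mm diameter, 165 mm tall; leave it alone; origin: centre of its underside
- grease: white jar with a black cap, 72 mm diameter, 85 mm tall; leave it alone; origin: centre of its underside
- tape: yellow roll, 60 mm diameter, 20 mm tall, lying flat; leave it alone; origin: centre of its underside
- insert: steel mould insert, 55 x 45 x 34 mm; leave it alone; origin: centre of its underside
- screwdriver: screwdriver lying on the bench at the left; leave it alone; origin: near its middle, x along it
- wrench: wrench lying on the bench at the right; leave it alone; origin: near its middle, x along it
- pillar: steel guide pillar standing upright, 40 mm foot, 81 mm tall; leave it alone; origin: centre of its underside

How it is judged:
On the way, in this order (a step that is already met when the one before it is completed fails the run):
1. the lid lies flat, knob up, on the mat, let go, while the basket is still in the tank (horizontal distance between lid and mat below 0.05 m and angle between lid's own z axis and vertical below 0.1 rad and contact force between lid and mat above 0.5 N and contact force between the fingers and lid below 0.1 N and distance of basket from where it was at the start of the episode below 0.04 m), for 0.2 s.
2. the basket, with both bushes in it, is lifted clear of the tank (contact force between basket and tank below 0.05 N and distance of basket from where it was at the start of the episode above 0.13 m and x of bush_a in the frame of basket between -0.052 and 0.052 m and y of bush_a in the frame of basket between -0.062 and 0.062 m and z of bush_a in the frame of basket between -0.002 and 0.045 m and x of bush_b in the frame of basket between -0.052 and 0.052 m and y of bush_b in the frame of basket between -0.062 and 0.062 m and z of bush_b in the frame of basket between -0.002 and 0.045 m), for 0.2 s.
At the end, for the whole second after the job is handed in: The lid lies knob up on the mat, level within 0.10 rad, its centre within 50 mm of the mat's centre; the basket stands on the stand's plate, upright within 0.08 rad, its centre within 25 mm of the plate's centre, both bushes inside it; both are at rest (horizontal distance between lid and mat below 0.05 m and angle between lid's own z axis and vertical below 0.1 rad and contact force between lid and mat above 0.5 N and horizontal distance between basket and stand below 0.025 m and angle between basket's own z axis and vertical below 0.08 rad and contact force between basket and stand above 2 N and x of bush_a in the frame of basket between -0.052 and 0.052 m and y of bush_a in the frame of basket between -0.062 and 0.062 m and z of bush_a in the frame of basket between -0.002 and 0.045 m and x of bush_b in the frame of basket between -0.052 and 0.052 m and y of bush_b in the frame of basket between -0.062 and 0.062 m and z of bush_b in the frame of basket between -0.002 and 0.045 m and linear speed of each of lid, basket below 0.02 m/s); the robot touches nothing.
It fails at once if the basket hits or presses the stand with more than 45 N (contact force between basket and stand above 45 N).
It fails at once if the lid hits or presses the mat with more than 45 N (contact force between lid and mat above 45 N).
It fails at once if the basket or the lid is dropped: falling freely, out of the fingers, by more than about 6 mm ((contact force between the fingers and basket below 0.05 N and linear speed of basket above 0.35 m/s) or (contact force between the fingers and lid below 0.05 N and linear speed of lid above 0.35 m/s)).
It fails at once if a bystander is moved by more than 30 mm (distance of any of spray, grease, tape, insert, screwdriver, wrench, pillar from where it was at the start of the episode above 0.03 m).
It also fails if it takes over 72 s, if anything falls off the work surface, if the arm or the gripper's body presses on something with over 40 N, if the wrist force passes 120 N, or if a joint passes its speed limit or range.

## Working session

There is one attempt and no reset: what is moved stays moved. The work goes in short steps, Python scripts to look and compute and a tool call to move; the robot and the scene stay as the last step left them, time stands still between calls to the robot, and variables do not carry over. Pictures are saved under pics/ and viewed, at most 10 in all, crops included, and the job is handed in when it is done.

Besides the shell and the picture viewer there is one more tool, called after "Call:" as name(argument=value, ...) on one line, values as JSON. servo_tool: Moves the arm, as the interface text tells. Its arguments: {"type":"object","properties":{"plan":{"type":"array"},"force":{"type":"number"}},"required":["plan"]}

```bash
mkdir -p pics
cat > h.py <<'E'
import numpy as np, cv2
from bench import r
from scipy.spatial.transform import Rotation as R
def shot(n,f=None):
    p=r.get_image(n)
    if f: cv2.imwrite('pics/'+f,np.array(p['pixels']))
    return p
def ray(p,uv):
    K=np.array(p['mtx']);T=np.array(p['camera_from_world'])
    d=T[:3,:3].T@np.linalg.solve(K,[uv[0],uv[1],1]);o=-T[:3,:3].T@T[:3,3]
    return o,d/np.linalg.norm(d)
def onz(p,uv,z):
    o,d=ray(p,uv);return o+d*(z-o[2])/d[2]
def tri(ps,uvs):
    A=np.zeros((3,3));b=np.zeros(3);rs=[ray(p,u) for p,u in zip(ps,uvs)]
    for o,d in rs:
        M=np.eye(3)-np.outer(d,d);A+=M;b+=M@o
    x=np.linalg.solve(A,b)
    return x,[np.linalg.norm((np.eye(3)-np.outer(d,d))@(x-o)) for o,d in rs]
def proj(p,X):
    T=np.array(p['camera_from_world']);c=T[:3,:3]@X+T[:3,3];q=np.array(p['mtx'])@c;return q[:2]/q[2]
E
python3 - <<'E'
from h import *
np.set_printoptions(precision=4,suppress=True)
a=shot('side','s0.png');b=shot('top','t0.png')
for p in(a,b):
    o,d=ray(p,(280,210));print(o,d)
D={}
for n in ['tank','lid','lid_knob','mat','stand','spray','grease','tape','insert','screwdriver','wrench','pillar','basket_handle']:
    D[n]=[]
    for p in (a,b):
        c=r.cut_out(p,n); D[n].append(c)
        print(n,[(round(float(x['score']),2),np.round(x['centre'],1).tolist(),int(np.sum(x['mask']))) for x in c[:2]])
k=[D['lid_knob'][i][0]['centre'] for i in(0,1)] if all(D['lid_knob']) else None
if k: print('knob',tri((a,b),k))
for n,z in(('mat',.004),('stand',.086)):
    for i,p in enumerate((a,b)):
        if D[n][i]: print(n,onz(p,D[n][i][0]['centre'],z))
print(r.get_state())
E
```

```text
[0.3084 1.0005 0.9482] [ 0.2559 -0.7582 -0.5997]
[0.3877 0.0101 1.6513] [ 0.1865 -0.0222 -0.9822]
tank [(0.71, [274.9, 242.6], 2168)]
tank [(0.69, [275.4, 200.3], 645)]
lid [(0.93, [292.3, 205.6], 1853), (0.22, [274.1, 240.5], 2151)]
lid [(0.96, [278.4, 230.8], 2578)]
lid_knob [(0.69, [296.0, 207.2], 1919)]
lid_knob [(0.94, [277.3, 231.9], 2622)]
mat [(0.88, [332.4, 195.8], 1180)]
mat [(0.85, [362.7, 241.7], 3725)]
stand [(0.84, [263.8, 321.5], 4823)]
stand [(0.74, [176.7, 245.5], 2744)]
spray [(0.61, [264.2, 187.1], 456), (0.36, [222.8, 365.1], 412)]
spray [(0.61, [319.2, 193.0], 360)]
grease [(0.63, [226.7, 264.1], 716), (0.48, [330.8, 197.8], 1123)]
grease [(0.73, [226.8, 190.5], 445)]
tape [(0.54, [311.3, 286.5], 130)]
tape [(0.59, [235.5, 264.1], 169)]
insert [(0.63, [228.2, 365.4], 390)]
insert [(0.6, [320.1, 242.8], 225)]
screwdriver [(0.88, [232.1, 392.2], 467), (0.35, [296.2, 207.8], 1949)]
screwdriver [(0.72, [121.0, 246.2], 299), (0.33, [136.6, 234.3], 117)]
wrench [(0.43, [343.9, 174.3], 172)]
wrench [(0.77, [421.7, 257.5], 239)]
pillar [(0.83, [227.5, 367.8], 366)]
pillar [(0.52, [134.7, 233.5], 164)]
basket_handle []
basket_handle []
knob (array([ 0.6011, -0.0141,  0.1686]), [np.float64(3.863614844504614e-05), np.float64(3.863614844538582e-05)])
mat [ 0.5569 -0.3419  0.004 ]
mat [ 0.5878 -0.3067  0.004 ]
stand [0.566  0.3509 0.086 ]
stand [0.5724 0.3085 0.086 ]
{'clock': 1.4, 'qpos': array([-1.4251,  0.2204,  1.5265,  0.    ,  1.3947, -0.1261]), 'qd': array([ 0.0017, -0.0025,  0.0004,  0.0001,  0.0001,  0.0015]), 'tau': array([  0.0009, -49.6843, -38.9719,  -0.0002,   0.0009,  -0.    ]), 'tcp_pos': array([ 0.1678, -0.6021,  0.2313]), 'tool_rot': array([ 3.1416, -0.    ,  0.2718]), 'ft_force': array([-0.3133, -0.401 , -0.1568]), 'wrist_torque': array([ 0.0507,  0.0518, -0.0069]), 'finger_force': 0.0, 'width': 1.0029564221830258}
```

```bash
python3 -c "
import cv2
for n in('s0','t0'):
    i=cv2.imread(f'pics/{n}.png');i=i[150:420,100:480] if n=='s0' else i[130:330,90:450];cv2.imwrite(f'pics/{n}c.png',cv2.resize(i,None,fx=2.1,fy=2.1,interpolation=cv2.INTER_CUBIC))"
```

```text
(no output)
```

View pics/s0c.png

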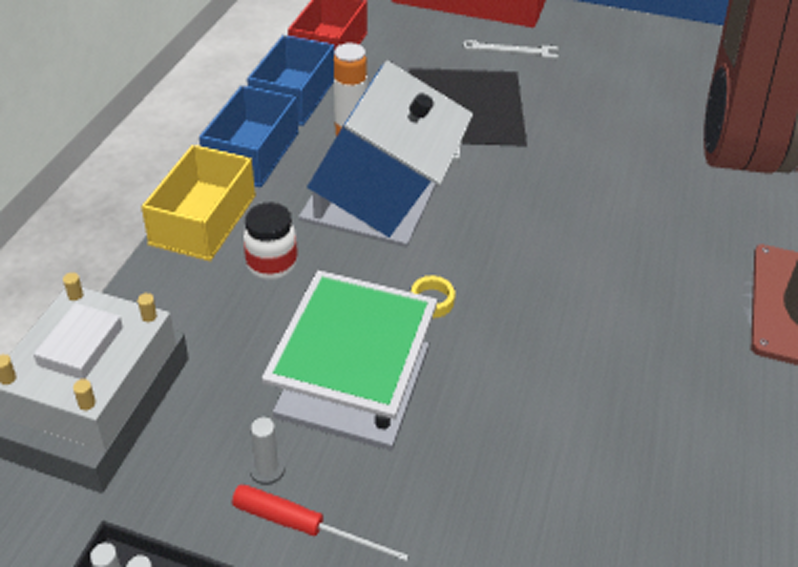

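View pics/t0c.png

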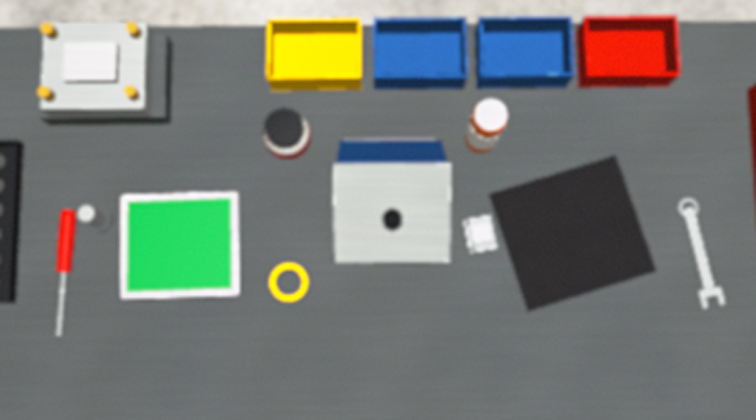

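```bash
cat > m.py <<'E'
from h import *
np.set_printoptions(precision=4,suppress=True)
a=shot('side');b=shot('top')
def big(m):
    c,_=cv2.findContours(m.astype(np.uint8),cv2.RETR_EXTERNAL,cv2.CHAIN_APPROX_NONE);c=max(c,key=cv2.contourArea)
    return c
def quad(m):
    h=cv2.convexHull(big(m))
    q=cv2.approxPolyN(h,4,ensure_convex=True)[0] if hasattr(cv2,'approxPolyN') else None
    return q.reshape(-1,2).astype(float)
def match(qa,qb,z):
    pa=np.array([onz(a,u,z)[:2] for u in qa]);pb=np.array([onz(b,u,z)[:2] for u in qb])
    pa=pa-pa.mean(0);pb=pb-pb.mean(0)
    from scipy.optimize import linear_sum_assignment as l
    i,j=l(np.linalg.norm(pa[:,None]-pb[None],axis=2));return [tri((a,b),(qa[x],qb[y])) for x,y in zip(i,j)]
# green inner
G=[]
for p in(a,b):
    I=np.array(p['pixels']).astype(int);g=(I[...,1]>I[...,2]+50)&(I[...,1]>I[...,0]+50);G.append(quad(g))
res=match(*G,.086)
for x,e in res: print('green',x,np.round(e[0],4))
print('c',np.mean([x for x,_ in res],0))
# knob
U=[]
for p,(u,v) in((a,(300,200)),(b,(277,234))):
    I=np.array(p['pixels']).max(2);s=I[v-14:v+15,u-14:u+15]<75
    n,l,st,ce=cv2.connectedComponentsWithStats(s.astype(np.uint8));k=1+np.argmax(st[1:,4]);U.append(ce[k]+[u-14,v-14]);print('knob px',U[-1],st[k])
print('knob',tri((a,b),U))
L=[]
for p in (a,b):
    m=r.cut_out(p,'lid')[0]['mask'];L.append(quad(np.array(m)))
print('lid px',L)
res=match(*L,.172)
for x,e in res: print('lid',x,np.round(e[0],4))
print('c',np.mean([x for x,_ in res],0))
m=quad(np.array(r.cut_out(b,'mat')[0]['mask']));M=np.array([onz(b,u,.004) for u in m]);print('mat',M,M.mean(0))
for n,z in(('spray',.165),('grease',.085),('tape',.01),('insert',.02),('pillar',.05)):
    c=r.cut_out(b,n)
    if c: print(n,onz(b,c[0]['centre'],z))
E
python3 m.py
```

```text
green [0.5018 0.2356 0.0881] 0.0006
green [0.5001 0.389  0.0839] 0.0012
green [0.6386 0.3927 0.0852] 0.0016
green [0.6387 0.2379 0.087 ] 0.0006
c [0.5698 0.3138 0.086 ]
knob px [308.495  189.2475] [ 12   0  17  11 101]
knob px [276.2273 234.1591] [10 11  7  8 44]
knob (array([ 0.5747, -0.0111,  0.243 ]), [np.float64(0.009018922592213395), np.float64(0.009018922592213131)])
lid px [array([[326., 203.],
       [308., 238.],
       [262., 210.],
       [283., 178.]]), array([[303., 254.],
       [249., 254.],
       [249., 209.],
       [305., 208.]])]
lid [ 0.5314 -0.0932  0.1477] 0.0029
lid [0.5371 0.0741 0.1383] 0.0
lid [0.6712 0.0719 0.2001] 0.0038
lid [ 0.6691 -0.0978  0.2049] 0.0014
c [ 0.6022 -0.0112  0.1728]
mat [[ 0.5274 -0.4408  0.004 ]
 [ 0.4627 -0.2317  0.004 ]
 [ 0.6572 -0.1736  0.004 ]
 [ 0.7178 -0.3859  0.004 ]] [ 0.5913 -0.308   0.004 ]
spray [ 0.7199 -0.1557  0.165 ]
grease [0.7459 0.1626 0.085 ]
insert [ 0.5865 -0.1567  0.02  ]
pillar [0.617  0.4538 0.05  ]
```

```bash
cat > m2.py <<'E'
from h import *
from scipy.optimize import least_squares
np.set_printoptions(precision=4,suppress=True)
a=shot('side');b=shot('top')
U=[]
for p,(u,v) in((a,(300,199)),(b,(277,234))):
    I=np.array(p['pixels']).max(2);s=I[v-9:v+10,u-9:u+10]<90
    n,l,st,ce=cv2.connectedComponentsWithStats(s.astype(np.uint8),connectivity=4);k=l[9,9];U.append(ce[k]+[u-9,v-9]);print('knob px',U[-1],st[k])
print('knob',tri((a,b),U), onz(b,U[1],.203))
LA=np.array([[326,203],[308,238],[262,210],[283,178.]]);LB=np.array([[303,254],[249,254],[249,209],[305,208.]])
ca=np.array([[-75,-85],[-75,85],[75,85],[75,-85]])/1000.
def f(q,full=0):
    Rm=R.from_euler('z',q[2]).as_matrix()@R.from_euler('y',-25,degrees=True).as_matrix();o=np.array([q[0],q[1],.172])
    e=[]
    for p,L in((a,LA),(b,LB)):
        for c,u in zip(ca,L): e.append(proj(p,o+Rm@[c[0],c[1],.006 if p is b else .003])-u)
    for p,u in((a,U[0]),(b,U[1])): e.append((proj(p,o+Rm@[0,0,.038])-u))
    return np.ravel(e)
s=least_squares(f,[.602,-.011,0],loss='soft_l1');print(s.x,np.degrees(s.x[2]));print(f(s.x).reshape(-1,2))
q=s.x;Rm=R.from_euler('z',q[2]).as_matrix()@R.from_euler('y',-25,degrees=True).as_matrix()
print('knob',q[:2],np.array([q[0],q[1],.172])+Rm@[0,0,.034])
E
python3 m2.py
```

```text
knob px [299.6667 200.6869] [ 4  5 11 13 99]
knob px [276.14 234.1 ] [ 5  5  7  9 50]
knob (array([ 0.5899, -0.0101,  0.1977]), [np.float64(0.0002703422525386), np.float64(0.00027034225253843387)]) [ 0.5895 -0.01    0.203 ]
[ 0.6043 -0.0102 -0.0187] -1.0730102180195042
[[-1.6127  0.7893]
 [ 0.0526 -0.8159]
 [ 0.6366 -1.2765]
 [ 0.2338 -0.1121]
 [ 0.3149  0.7325]
 [-0.7278  0.3406]
 [-0.9566 -1.8427]
 [-0.4411 -0.3916]
 [ 0.5712 -2.3216]
 [ 0.0075  0.2579]]
knob [ 0.6043 -0.0102] [ 0.5899 -0.01    0.2028]
```

```bash
cat >> h.py <<'E'
import math
def tool(yaw,tilt):
    # yaw of tool y (deg, 0=+x), tilt outward along it
    t=math.radians(tilt);z=R.from_euler('z',yaw,degrees=True).as_matrix()
    return z@np.array([[0,math.cos(t),math.sin(t)],[1,0,0],[0,math.sin(t),-math.cos(t)]])
def plan(wps,start=None,vmax=55,wmax=9.5):
    s=r.get_state()
    p,Rm=start or (np.array(s['tcp_pos']),R.from_euler('xyz',s['tool_rot']).as_matrix())
    for tp,tR,*n in wps:
        tp=np.array(tp);rv=np.degrees(R.from_matrix(Rm.T@tR).as_rotvec());d=np.linalg.norm(tp-p)*1e3
        n=n[0] if n else max(1,math.ceil(d/vmax),math.ceil(np.linalg.norm(rv)/wmax))
        for i in range(n):
            sh=np.round(Rm.T@(tp-p)*1e3/(n-i),1);w=np.round(np.degrees(R.from_matrix(Rm.T@tR).as_rotvec())/(n-i),1)
            print([*sh.tolist(),*w.tolist()])
            p=p+Rm@sh/1e3;Rm=Rm@R.from_rotvec(np.radians(w)).as_matrix()
        print('-- at',np.round(p,4))
    return p,Rm
E
python3 - <<'E'
from h import *
T=tool(-1,25);k=np.array([.590,-.010,.203])
print(T)
plan([(k-.091*T[:,2]+[0,0,.03],T),(k-.061*T[:,2],T),(k+.019*T[:,2],T,3)])
E
```

```text
[[ 0.01745241  0.90616975  0.42255389]
 [ 0.9998477  -0.01581725 -0.00737571]
 [ 0.          0.42261826 -0.90630779]]
[40.7, -36.0, -6.5, -1.7, 1.2, -5.6]
[44.1, -31.7, -6.6, -1.6, 1.2, -5.5]
[47.1, -27.1, -6.5, -1.7, 1.2, -5.6]
[49.6, -22.2, -6.2, -1.7, 1.2, -5.5]
[51.6, -17.1, -5.7, -1.6, 1.2, -5.6]
[53.2, -11.9, -5.0, -1.7, 1.3, -5.5]
[54.2, -6.6, -4.0, -1.7, 1.2, -5.6]
[54.6, -1.1, -3.0, -1.6, 1.3, -5.5]
[54.5, 4.2, -1.7, -1.7, 1.2, -5.6]
[53.9, 9.5, -0.4, -1.6, 1.3, -5.5]
[52.7, 14.6, 1.1, -1.7, 1.2, -5.6]
[50.9, 19.6, 2.7, -1.6, 1.3, -5.5]
[48.8, 24.4, 4.5, -1.7, 1.2, -5.6]
-- at [ 0.5516 -0.0093  0.3155]
[0.0, -6.4, 28.6, 0.0, 0.0, 0.0]
[0.0, -6.3, 28.6, 0.0, 0.0, 0.0]
-- at [ 0.5643 -0.0096  0.2583]
[0.0, -0.0, 26.7, 0.0, 0.0, 0.0]
[0.0, -0.0, 26.6, 0.0, 0.0, 0.0]
[0.1, -0.1, 26.7, 0.0, 0.0, 0.0]
-- at [ 0.598  -0.0101  0.1858]
```

Call:
servo_tool(plan=[[40.7,-36,-6.5,-1.7,1.2,-5.6,1],[44.1,-31.7,-6.6,-1.6,1.2,-5.5,1],[47.1,-27.1,-6.5,-1.7,1.2,-5.6,1],[49.6,-22.2,-6.2,-1.7,1.2,-5.5,1],[51.6,-17.1,-5.7,-1.6,1.2,-5.6,1],[53.2,-11.9,-5,-1.7,1.3,-5.5,1],[54.2,-6.6,-4,-1.7,1.2,-5.6,1],[54.6,-1.1,-3,-1.6,1.3,-5.5,1],[54.5,4.2,-1.7,-1.7,1.2,-5.6,1],[53.9,9.5,-0.4,-1.6,1.3,-5.5,1]], force=70)

```text
clock: 3.25
tcp_pos: [0.4637, -0.1444, 0.2968]
tool_rot: [2.798, -0.05, 1.263]
ft_force: [0.6, -0.3, -0.0]
width: 1.004
finger_force: 0.0
```

Call:
servo_tool(plan=[[52.7,14.6,1.1,-1.7,1.2,-5.6,1],[50.9,19.6,2.7,-1.6,1.3,-5.5,1],[48.8,24.4,4.5,-1.7,1.2,-5.6,1],[0,0,0,0,0,0,1],[0,0,0,0,0,0,1]])

```text
clock: 3.88
tcp_pos: [0.5512, -0.0093, 0.3152]
tool_rot: [2.706, 0.001, 1.554]
ft_force: [-0.3, -1.4, -0.6]
width: 1.0
finger_force: 0.0
```

Run:
```python
from h import *
T=tool(-1,25);k=np.array([.590,-.010,.203])
print(r.get_state())
plan([(k-.061*T[:,2],T),(k+.019*T[:,2],T,3)])
```

```text
{'clock': 3.875, 'qpos': array([-0.2088637 , -0.351427  ,  1.97216504,  0.08982387,  1.09344034,
       -0.21627304]), 'qd': array([-2.88093004e-02, -7.60082646e-03,  7.40620169e-03, -1.92109272e-04,
       -7.71494449e-05,  3.41775554e-04]), 'tau': array([ 8.75810925e-01, -2.53154719e+01, -4.25198579e+01,  4.88344654e-01,
       -2.19619431e+00,  1.84691220e-03]), 'tcp_pos': array([ 0.55123294, -0.00929567,  0.31519921]), 'tool_rot': array([2.70563202e+00, 1.05092397e-03, 1.55400446e+00]), 'ft_force': array([-0.25237274, -1.41789028, -0.59633606]), 'wrist_torque': array([ 0.01060311,  0.23161573, -0.05189631]), 'finger_force': 0.0, 'width': 0.9996873345538771}
[0.0, -6.1, 28.5, -0.0, 0.0, 0.0]
[0.0, -6.2, 28.6, -0.0, 0.0, 0.1]
-- at [ 0.5642 -0.0096  0.2582]
[0.0, 0.0, 26.7, -0.0, 0.0, -0.0]
[0.0, 0.0, 26.6, -0.0, 0.0, -0.0]
[0.1, 0.1, 26.7, -0.0, 0.0, -0.0]
-- at [ 0.5981 -0.0101  0.1858]
```

Call:
servo_tool(plan=[[0,-6.1,28.5,0,0,0,1],[0,-6.2,28.6,0,0,0,1],[0,0,26.7,0,0,0,1],[0,0,26.6,0,0,0,1],[0,0,20,0,0,0,1],[0,0,6.7,0,0,0,1],[0,0,0,0,0,0,1]])

```text
clock: 4.75
tcp_pos: [0.5981, -0.0112, 0.1859]
tool_rot: [2.705, 0.001, 1.552]
ft_force: [-0.5, -0.2, 0.3]
width: 1.002
finger_force: 0.0
```

Run:
```python
from h import *
a=shot('side');b=shot('top')
i=np.hstack([cv2.resize(np.array(a['pixels'])[130:280,220:380],None,fx=2.5,fy=2.5),cv2.resize(np.array(b['pixels'])[160:310,200:360],None,fx=2.5,fy=2.5)])
cv2.imwrite('pics/g1.png',i);print(r.get_state()['ft_force'])
```

```text
[ 0.52467832 -0.41985342 -0.09537056]
```

View pics/g1.png

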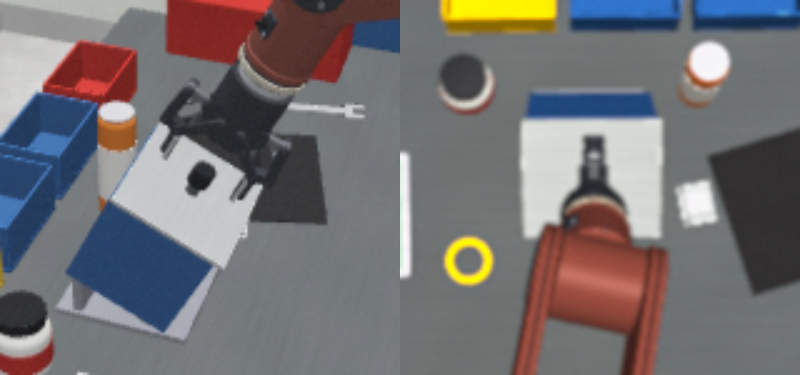

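The picture shows the open fingers straddling the knob (left panel, knob at about 200,178 between tips at 165,155 and 240,190). Closing.

Call:
servo_tool(plan=[[0,0,0,0,0,0,0.2],[0,0,0,0,0,0,-0.2],[0,0,0,0,0,0,-1],[0,0,0,0,0,0,-1],[0,0,0,0,0,0,-1],[0,0,0,0,0,0,-1]], force=70)

```text
clock: 5.6
tcp_pos: [0.5981, -0.0101, 0.1864]
tool_rot: [2.705, 0.001, 1.554]
ft_force: [-6.4, -0.3, 4.7]
width: 0.307
finger_force: 68.4
```

Call:
servo_tool(plan=[[0,0,-4,0,0,0,-1],[0,0,-8,0,0,0,-1],[0,0,-12,0,0,0,-1],[0,0,-16,0,0,0,-1],[0,0,-20,0,0,0,-1],[0,0,-20,0,0,0,-1],[0,0,0,0,0,0,-1]])

```text
clock: 6.48
tcp_pos: [0.5655, -0.0098, 0.2619]
tool_rot: [2.699, 0.002, 1.554]
ft_force: [0.3, -0.2, -3.6]
width: 0.304
finger_force: 69.1
```

Run:
```python
from h import *
print(r.get_state()['ft_force'],r.get_state()['wrist_torque'])
a=shot('side');b=shot('top')
i=np.hstack([cv2.resize(np.array(a['pixels'])[130:280,220:380],None,fx=2.5,fy=2.5),cv2.resize(np.array(b['pixels'])[160:310,200:360],None,fx=2.5,fy=2.5)])
cv2.imwrite('pics/g2.png',i)
D=tool(-1,0)
m=np.array([.591,-.308,0])
plan([([.52,-.06,.30],D),(m+[0,0,.20],D),(m+[0,0,.049],D)])
```

```text
[ 0.25021792 -0.1647579  -3.58880561] [-0.04303691  0.46676236 -0.01388374]
[-17.1, -7.4, -18.6, 8.4, 0.0, 0.0]
[-17.0, -10.0, -17.3, 8.3, 0.0, 0.0]
[-17.1, -12.5, -15.6, 8.4, 0.1, 0.0]
-- at [ 0.52 -0.06  0.3 ]
[-41.1, 12.5, 16.6, -0.0, -0.0, 0.0]
[-41.1, 12.6, 16.6, -0.0, -0.0, 0.0]
[-41.2, 12.5, 16.6, -0.0, -0.0, 0.0]
[-41.1, 12.6, 16.7, -0.0, -0.0, 0.0]
[-41.2, 12.5, 16.6, -0.0, -0.0, 0.0]
[-41.1, 12.6, 16.7, -0.0, -0.0, 0.0]
-- at [ 0.591 -0.308  0.2  ]
[-0.0, 0.0, 50.3, -0.0, -0.0, 0.0]
[-0.1, 0.0, 50.3, -0.0, -0.0, 0.0]
[-0.0, 0.0, 50.4, -0.0, -0.0, 0.0]
-- at [ 0.591 -0.308  0.049]
```

View pics/g2.png

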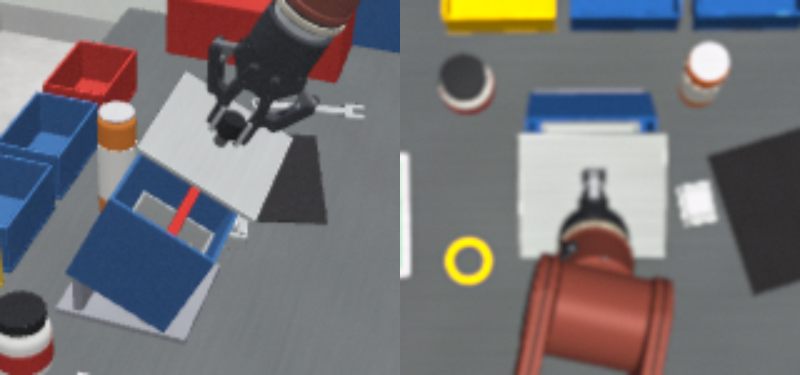

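Call:
servo_tool(plan=[[-17.1,-7.4,-18.6,8.4,0,0,-1],[-17,-10,-17.3,8.3,0,0,-1],[-17.1,-12.5,-15.6,8.4,0.1,0,-1],[-41.1,12.5,16.6,0,0,0,-1],[-41.1,12.6,16.6,0,0,0,-1],[-41.2,12.5,16.6,0,0,0,-1],[-41.1,12.6,16.7,0,0,0,-1],[-41.2,12.5,16.6,0,0,0,-1],[-41.1,12.6,16.7,0,0,0,-1],[0,0,0,0,0,0,-1]])

```text
clock: 7.82
tcp_pos: [0.5898, -0.3102, 0.1949]
tool_rot: [-3.136, -0.003, 1.551]
ft_force: [-0.4, 0.2, -2.9]
width: 0.308
finger_force: 70.0
```

Call:
servo_tool(plan=[[0,0,40,0,0,0,-1],[0,0,45,0,0,0,-1],[0,0,40,0,0,0,-1],[0,0,20,0,0,0,-1],[0,0,6,0,0,0,-1],[0,0,0,0,0,0,-1],[0,0,0,0,0,0,-1]])

```text
clock: 8.7
tcp_pos: [0.5922, -0.3087, 0.0508]
tool_rot: [3.14, 0.001, 1.554]
ft_force: [0.6, 0.0, -3.8]
width: 0.305
finger_force: 70.2
```

Run:
```python
from h import *
a=shot('side');b=shot('top')
print(r.get_state())
i=np.hstack([cv2.resize(np.array(a['pixels'])[130:280,250:410],None,fx=2.5,fy=2.5),cv2.resize(np.array(b['pixels'])[160:310,270:430],None,fx=2.5,fy=2.5)])
cv2.imwrite('pics/g3.png',i)
```

```text
{'clock': 8.8, 'qpos': array([-5.98519085e-01,  4.92056595e-01,  1.53749969e+00,  1.45791558e-04,
        1.11049081e+00, -5.81765826e-01]), 'qd': array([-0.00027513,  0.00651424,  0.00487444,  0.00164813, -0.00148067,
       -0.0001451 ]), 'tau': array([ 2.80449976e-02, -5.95723128e+01, -3.58839691e+01,  3.47728383e-03,
       -5.21876827e-04,  4.03664490e-04]), 'tcp_pos': array([ 0.59192567, -0.30848207,  0.05044587]), 'tool_rot': array([3.14022953e+00, 7.40066094e-04, 1.55397790e+00]), 'ft_force': array([-0.41929832,  0.15182695, -3.42488015]), 'wrist_torque': array([ 0.05037781, -0.0077102 ,  0.03470652]), 'finger_force': 70.24656057357788, 'width': 0.3074072497297632}
```

View pics/g3.png

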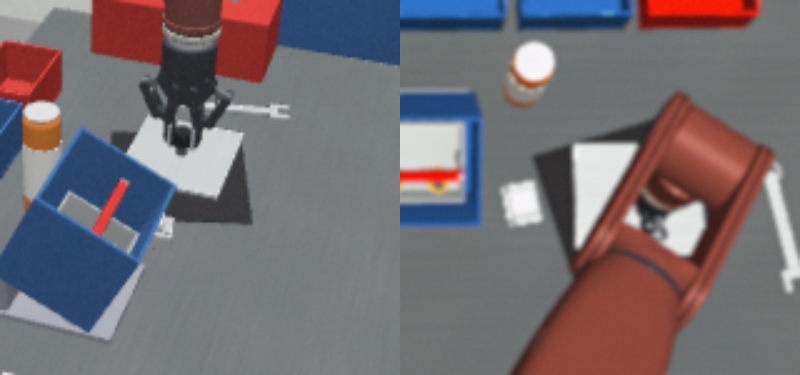

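The lid hangs level over the mat (left panel about 180,150), and the insert is clear of it. Lowering.

Call:
servo_tool(plan=[[0,0,6,0,0,0,-1],[0,0,5,0,0,0,-1],[0,0,3,0,0,0,-1],[0,0,2,0,0,0,-1],[0,0,1,0,0,0,-1],[0,0,0,0,0,0,-1]])

```text
clock: 9.55
tcp_pos: [0.591, -0.3079, 0.0324]
tool_rot: [-3.141, -0.001, 1.554]
ft_force: [-3.4, 3.0, 3.8]
width: 0.307
finger_force: 70.9
```

Call:
servo_tool(plan=[[0,0,1,0,0,0,-1],[0,0,0.5,0,0,0,-1],[0,0,0,0,0,0,-1]])

```text
clock: 9.93
tcp_pos: [0.591, -0.3079, 0.0323]
tool_rot: [-3.141, -0.001, 1.554]
ft_force: [-7.6, 5.2, 12.3]
width: 0.304
finger_force: 72.1
```

Call:
servo_tool(plan=[[0,0,-1,0,0,0,-1],[0,0,0,0,0,0,-0.2],[0,0,0,0,0,0,0.2],[0,0,0,0,0,0,0.6],[0,0,0,0,0,0,1],[0,0,0,0,0,0,1]])

```text
clock: 10.68
tcp_pos: [0.5909, -0.3078, 0.031]
tool_rot: [-3.14, -0.001, 1.554]
ft_force: [0.4, -0.7, 0.2]
width: 1.001
finger_force: 0.0
```

Call:
servo_tool(plan=[[0,0,-15,0,0,0,1],[0,0,-40,0,0,0,1],[0,0,-50,0,0,0,1],[0,0,-60,0,0,0,1],[0,0,-60,0,0,0,1],[0,0,-45,0,0,0,1]])

```text
clock: 11.42
tcp_pos: [0.5916, -0.3083, 0.3062]
tool_rot: [3.139, 0.002, 1.554]
ft_force: [0.8, -0.3, 0.2]
width: 0.997
finger_force: 0.0
```

```bash
cat > m3.py <<'E'
from h import *
from scipy.optimize import least_squares
np.set_printoptions(precision=4,suppress=True)
a=shot('side','s4.png');b=shot('top','t4.png')
C=[]
for p in(a,b):
    I=np.array(p['pixels']).astype(int);red=((I[...,2]>110)&(I[...,1]<60)&(I[...,0]<60))
    u=proj(p,np.array([.617,-.01,.145])).astype(int);m=np.zeros_like(red);m[u[1]-30:u[1]+30,u[0]-40:u[0]+40]=red[u[1]-30:u[1]+30,u[0]-40:u[0]+40]
    n,l,st,ce=cv2.connectedComponentsWithStats(m.astype(np.uint8));k=1+np.argmax(st[1:,4])
    rc=cv2.minAreaRect(np.argwhere(l==k)[:,::-1].astype(np.float32));print(u,st[k],ce[k],rc);C.append(ce[k])
print('handle',tri((a,b),C))
o=np.array([.6043,-.0102,.172]);Rm=R.from_euler('z',-1,degrees=True).as_matrix()@R.from_euler('y',-25,degrees=True).as_matrix()
h=o+Rm@[0,0,-.030];print('expected',h,[proj(p,h) for p in(a,b)])
m=r.cut_out(b,'lid');print('lid',[(x['score'],onz(b,x['centre'],.02)) for x in m[:1]])
i=np.hstack([cv2.resize(np.array(a['pixels'])[130:280,220:380],None,fx=2.5,fy=2.5),cv2.resize(np.array(b['pixels'])[160:310,230:390],None,fx=2.5,fy=2.5)])
cv2.imwrite('pics/g4.png',i);print(r.get_state())
E
python3 m3.py
```

```text
[290 213] [300 205   1   1   1] [300. 205.] ((300.0, 205.0), (0.0, 0.0), 0.0)
[275 227] [260 229  33   4  99] [275.3939 230.0404] ((276.0, 230.5), (3.0, 32.0), 90.0)
handle (array([ 0.5964, -0.0095,  0.1833]), [np.float64(0.008317236563259832), np.float64(0.008317236563259705)])
expected [ 0.617  -0.0104  0.1448] [array([290.3202, 213.2161]), array([275.9443, 227.938 ])]
lid [(0.91, array([ 0.6085, -0.2884,  0.02  ]))]
{'clock': 11.575, 'qpos': array([-0.5985,  0.2828,  1.3118,  0.0001,  1.5394, -0.5818]), 'qd': array([-0.0014,  0.0477,  0.0813, -0.0012, -0.0196,  0.0002]), 'tau': array([  0.0213, -55.535 , -41.7955,  -0.0004,   0.1571,  -0.    ]), 'tcp_pos': array([ 0.5927, -0.309 ,  0.307 ]), 'tool_rot': array([3.1351, 0.0041, 1.5541]), 'ft_force': array([ 0.5402,  0.1634, -0.9223]), 'wrist_torque': array([0.0061, 0.0141, 0.0202]), 'finger_force': 0.0, 'width': 1.0032146703780462}
```

View pics/g4.png

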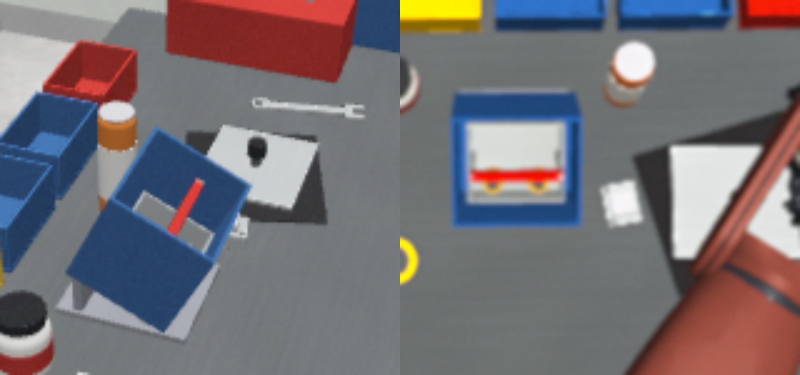

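The lid lies on the mat clear of the insert; the red handle spans panel (200,183)–(172,233) in side and a row at 176 in top. Refine it.

Run:
```python
from h import *
np.set_printoptions(precision=4,suppress=True)
a=shot('side');b=shot('top')
C=[];E=[]
for p,box in((a,(196,230,280,310)),(b,(222,240,252,300))):
    I=cv2.resize(np.array(p['pixels']),None,fx=1,fy=1).astype(int)
    m=np.zeros((420,560),bool);y0,y1,x0,x1=box
    s=I[y0:y1,x0:x1];m[y0:y1,x0:x1]=(s[...,2]>s[...,1]*2)&(s[...,2]>s[...,0]*2)&(s[...,2]>90)
    pts=np.argwhere(m)[:,::-1].astype(np.float32);rc=cv2.minAreaRect(pts);print(len(pts),rc)
    n,l,st,ce=cv2.connectedComponentsWithStats(m.astype(np.uint8));k=1+np.argmax(st[1:,4]);pts=np.argwhere(l==k)[:,::-1];C.append(ce[k])
    print(st[k],ce[k])
print('handle tri',tri((a,b),C))
o=np.array([.6043,-.0102,.172]);Rm=R.from_euler('z',-1,degrees=True).as_matrix()@R.from_euler('y',-25,degrees=True).as_matrix()
# silhouette centroid model of bar vs dx,dy
from scipy.optimize import least_squares
def sil(p,q,ext=.05):
    P=[proj(p,o+Rm@np.array([q[0]+sx*.006,q[1]+sy*ext,-.030+sz*.011])) for sx in(-1,1) for sy in(-1,1) for sz in(-1,1)]
    h=cv2.convexHull(np.array(P,np.float32));M=cv2.moments(h);return np.array([M['m10'],M['m01']])/M['m00'],h.reshape(-1,2)
f=lambda q:np.r_[sil(a,q,.056)[0]-C[0],sil(b,q,.056)[0]-C[1]]
s=least_squares(f,[0,0],diff_step=1e-2,x_scale=.01);print(s.x,f(s.x),f([0,0]),f([-.01,0]))
print('handle',o+Rm@[s.x[0],s.x[1],-.03])
```

```text
97 ((293.69268798828125, 212.6422119140625), (4.131441116333008, 22.824520111083984), 28.300758361816406)
[287 202  14  22  97] [293.5773 212.8763]
151 ((276.0, 230.0), (4.0, 34.0), 90.0)
[259 228  35   5 151] [276.1258 230.0728]
handle tri (array([ 0.6084, -0.0111,  0.1482]), [np.float64(0.0013267415239349354), np.float64(0.0013267415239350984)])
[-0.0073 -0.0041] [-0.9946  1.353   1.1273  0.147 ] [-3.5137  0.8281 -0.1633 -2.1137] [-0.6764  2.6042 -0.1927  0.9582]
handle [ 0.6103 -0.0144  0.1417]
```

Run:
```python
from h import *
T=tool(-1,25);h=np.array([.611,-.0105,.142])
plan([(h-.131*T[:,2],T),(h-.061*T[:,2],T,2),(h+.019*T[:,2],T,4)])
```

```text
[49.6, -6.7, 6.8, -4.2, -0.0, 0.0]
[49.6, -7.2, 6.3, -4.2, -0.0, 0.0]
[49.6, -7.6, 5.8, -4.2, -0.0, 0.0]
[49.6, -8.1, 5.2, -4.1, -0.0, 0.0]
[49.6, -8.4, 4.6, -4.2, -0.0, 0.0]
[49.7, -8.7, 4.0, -4.1, -0.0, 0.0]
-- at [ 0.5557 -0.0095  0.2607]
[-0.0, 0.0, 35.0, -0.0, -0.0, 0.0]
[-0.1, 0.1, 35.0, -0.0, -0.0, 0.0]
-- at [ 0.5853 -0.0101  0.1973]
[-0.0, 0.0, 20.0, -0.0, -0.0, 0.0]
[-0.0, 0.0, 20.0, -0.0, -0.0, 0.0]
[-0.0, 0.0, 20.0, -0.0, -0.0, 0.0]
[-0.0, 0.0, 20.0, -0.0, -0.0, 0.0]
-- at [ 0.619  -0.0106  0.1247]
```

Call:
servo_tool(plan=[[49.6,-6.7,6.8,-4.2,0,0,0.1],[49.6,-7.2,6.3,-4.2,0,0,0.1],[49.6,-7.6,5.8,-4.2,0,0,0.1],[49.6,-8.1,5.2,-4.1,0,0,0.1],[49.6,-8.4,4.6,-4.2,0,0,0.1],[49.7,-8.7,4,-4.1,0,0,0.1],[0,0,0,0,0,0,0.1],[0,0,35,0,0,0,0.1],[0,0,0,0,0,0,0.1]], force=80)

```text
clock: 12.8
tcp_pos: [0.5689, -0.0102, 0.2247]
tool_rot: [2.714, -0.002, 1.554]
ft_force: [-0.3, 1.0, -0.0]
width: 0.548
finger_force: 0.0
```

Run:
```python
from h import *
T=tool(-1,25);h=np.array([.611,-.0105,.142])
a=shot('side');b=shot('top')
i=np.hstack([cv2.resize(np.array(a['pixels'])[130:280,220:380],None,fx=2.5,fy=2.5),cv2.resize(np.array(b['pixels'])[160:310,200:360],None,fx=2.5,fy=2.5)])
cv2.imwrite('pics/g5.png',i)
c=r.cut_out(a,'lid');print([(x['score'],onz(a,x['centre'],.02)) for x in c[:1]])
plan([(h-.061*T[:,2],T,1),(h+.019*T[:,2],T,4)])
```

```text
[(0.89, array([ 0.58901575, -0.30543017,  0.02      ]))]
[0.8, -0.2, 34.9, -0.1, -0.0, -0.0]
-- at [ 0.5853 -0.0101  0.1973]
[-0.0, -0.0, 20.0, 0.0, -0.0, -0.0]
[-0.0, -0.0, 20.0, 0.0, -0.0, -0.0]
[-0.0, -0.0, 20.0, 0.0, -0.0, -0.0]
[-0.0, -0.0, 20.0, 0.0, -0.0, -0.0]
-- at [ 0.6191 -0.0106  0.1248]
```

View pics/g5.png

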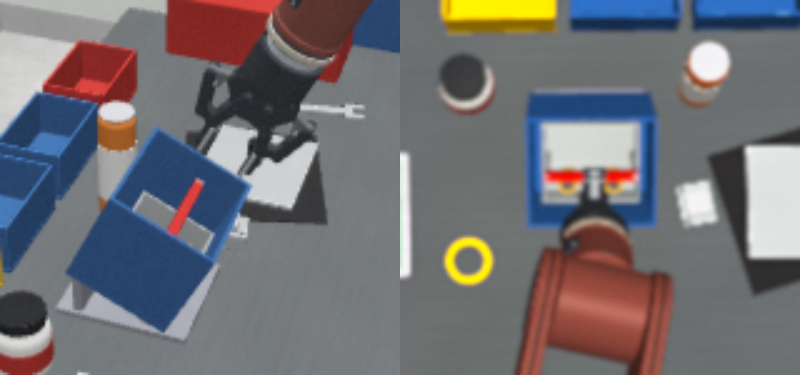

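Fingers straddle the bar in line with it (top panel 595,180). Going in.

Call:
servo_tool(plan=[[0.8,-0.2,34.9,0,0,0,0.1],[0,0,20,0,0,0,0.1],[0,0,20,0,0,0,0.1],[0,0,15,0,0,0,0.1],[0,0,0,0,0,0,0.1]])

```text
clock: 13.58
tcp_pos: [0.6081, -0.0099, 0.1464]
tool_rot: [2.708, -0.001, 1.554]
ft_force: [-0.1, 0.6, 0.9]
width: 0.552
finger_force: 0.0
```

Call:
servo_tool(plan=[[0,0,15,0,0,0,0.1],[0,0,10,0,0,0,0.1],[0,0,0,0,0,0,0.1]])

```text
clock: 13.95
tcp_pos: [0.6184, -0.0097, 0.1231]
tool_rot: [2.708, -0.001, 1.554]
ft_force: [0.7, -0.4, -0.1]
width: 0.55
finger_force: 0.0
```

Free of contact. Close gently first.

Call:
servo_tool(plan=[[0,0,0,0,0,0,-0.3],[0,0,0,0,0,0,-0.6],[0,0,0,0,0,0,-1],[0,0,0,0,0,0,-1],[0,0,0,0,0,0,-1],[0,0,0,0,0,0,-1]], force=80)

```text
clock: 14.7
tcp_pos: [0.6187, -0.0097, 0.1247]
tool_rot: [2.707, -0.001, 1.555]
ft_force: [-5.1, 0.0, 5.1]
width: 0.125
finger_force: 78.7
```

Call:
servo_tool(plan=[[0,0,-3,0,0,0,-1],[0,1,-6,0,0,0,-1],[0,2,-10,0,0,0,-1],[0,2,-12,0,0,0,-1],[0,0,0,0,0,0,-1]])

```text
clock: 15.32
tcp_pos: [0.6107, -0.0098, 0.1561]
tool_rot: [2.705, -0.001, 1.554]
ft_force: [0.3, 0.9, -4.6]
width: 0.124
finger_force: 78.4
```

Call:
servo_tool(plan=[[0,0,-14,0,0,0,-1],[0,0,-18,0,0,0,-1],[0,0,-20,0,0,0,-1],[0,0,-20,0,0,0,-1],[0,0,-20,0,0,0,-1],[0,0,-20,0,0,0,-1],[0,0,-18,0,0,0,-1],[0,0,-10,0,0,0,-1],[0,0,0,0,0,0,-1],[0,0,0,0,0,0,-1]])

```text
clock: 16.58
tcp_pos: [0.5509, -0.0087, 0.2806]
tool_rot: [2.708, -0.001, 1.554]
ft_force: [0.1, -0.1, -5.2]
width: 0.125
finger_force: 78.4
```

Run:
```python
from h import *
a=shot('side');b=shot('top')
i=np.hstack([cv2.resize(np.array(a['pixels'])[100:250,220:380],None,fx=2.5,fy=2.5),cv2.resize(np.array(b['pixels'])[160:310,200:360],None,fx=2.5,fy=2.5)])
cv2.imwrite('pics/g6.png',i);print(r.get_state()['ft_force'],r.get_state()['wrist_torque'])
D=tool(0,0)
plan([([.52,.0,.33],D,6),([.57,.314,.27],D,9)])
```

```text
[-0.24048409  0.85167233 -5.4461801 ] [ 0.02026638  0.73189606 -0.04304566]
[1.4, -1.2, -9.7, 4.1, 0.0, -0.2]
[1.4, -1.9, -9.6, 4.1, 0.0, -0.2]
[1.4, -2.6, -9.4, 4.2, 0.0, -0.1]
[1.4, -3.3, -9.2, 4.1, 0.0, -0.2]
[1.4, -3.9, -8.9, 4.2, 0.1, -0.1]
[1.4, -4.5, -8.6, 4.1, 0.0, -0.2]
-- at [0.52 0.   0.33]
[34.9, 5.6, 6.6, 0.0, 0.0, 0.0]
[34.9, 5.5, 6.6, 0.0, 0.0, 0.0]
[34.9, 5.6, 6.7, 0.0, 0.0, 0.0]
[34.9, 5.5, 6.6, 0.0, 0.0, 0.0]
[34.9, 5.6, 6.7, 0.0, 0.0, 0.0]
[34.9, 5.5, 6.6, 0.0, 0.0, 0.0]
[34.9, 5.6, 6.7, 0.0, 0.0, 0.0]
[34.9, 5.5, 6.6, 0.0, 0.0, 0.0]
[34.8, 5.6, 6.7, 0.0, 0.1, 0.0]
-- at [0.57  0.314 0.27 ]
```

View pics/g6.png

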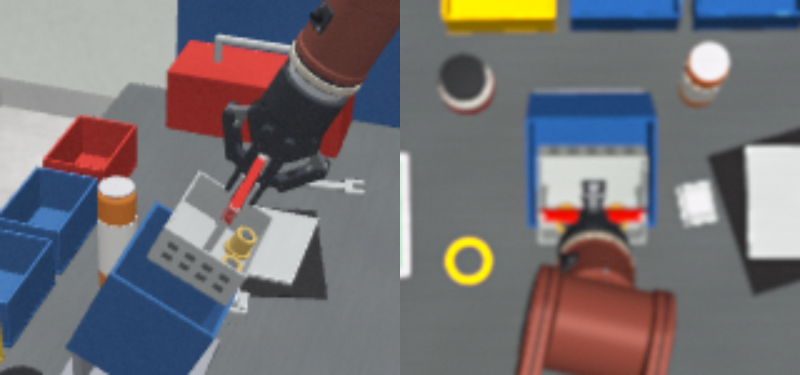

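The basket with both bushes hangs clear of the tank (left panel about 215,240, bushes at 240,240). Upright and over to the stand.

Call:
servo_tool(plan=[[1.4,-1.2,-9.7,4.1,0,-0.2,-1],[1.4,-1.9,-9.6,4.1,0,-0.2,-1],[1.4,-2.6,-9.4,4.2,0,-0.1,-1],[1.4,-3.3,-9.2,4.1,0,-0.2,-1],[1.4,-3.9,-8.9,4.2,0.1,-0.1,-1],[1.4,-4.5,-8.6,4.1,0,-0.2,-1],[0,0,0,0,0,0,-1],[15,3,3,0,0,0,-1]])

```text
clock: 17.68
tcp_pos: [0.5238, 0.0148, 0.3275]
tool_rot: [3.138, 0.001, 1.569]
ft_force: [-0.1, 1.2, -5.5]
width: 0.124
finger_force: 78.4
```

Call:
servo_tool(plan=[[30,5,5,0,0,0,-1],[34.9,5.5,6.6,0,0,0,-1],[34.9,5.5,6.6,0,0,0,-1],[34.9,5.5,6.6,0,0,0,-1],[34.9,5.5,6.6,0,0,0,-1],[34.9,5.6,6.6,0,0,0,-1],[34.9,5.6,6.7,0,0,0,-1],[34.9,5.6,6.6,0,0,0,-1],[20,2.2,4,0,0,0,-1],[5,0,1.7,0,0,0,-1]])

```text
clock: 18.92
tcp_pos: [0.5687, 0.3154, 0.2699]
tool_rot: [3.14, 0.002, 1.573]
ft_force: [-0.2, -0.6, -4.9]
width: 0.122
finger_force: 78.5
```

Call:
servo_tool(plan=[[0,0,0,0,0,0,-1],[0,0,0,0,0,0,-1],[0,0,0,0,0,0,-1]])

```text
clock: 19.3
tcp_pos: [0.5697, 0.3133, 0.2714]
tool_rot: [3.139, 0.001, 1.57]
ft_force: [-0.5, 0.2, -5.7]
width: 0.124
finger_force: 78.5
```

Run:
```python
from h import *
a=shot('side');b=shot('top')
i=np.hstack([cv2.resize(np.array(a['pixels'])[190:340,180:340],None,fx=2.5,fy=2.5),cv2.resize(np.array(b['pixels'])[160:310,110:270],None,fx=2.5,fy=2.5)])
cv2.imwrite('pics/g7.png',i);print(r.get_state()['ft_force'],r.get_state()['wrist_torque'])
for p in (a,b):
    for n in('basket','basket_handle'):
        c=r.cut_out(p,n);print(n,[(x['score'],x['centre'],onz(p,x['centre'],.289 if 'h' in n else .22)) for x in c[:1]])
D=tool(0,0)
plan([([.57,.314,.22],D,3)])
```

```text
[ 0.37203523  0.83443076 -5.11271055] [-0.02082065 -0.02114168  0.0172029 ]
basket [(0.79, [264.6, 276.3], array([0.56994043, 0.33029875, 0.22      ]))]
basket_handle [(0.76, [266.5, 275.6], array([0.54216729, 0.39060263, 0.289     ]))]
basket [(0.94, [182.0, 236.4], array([0.58335386, 0.26795869, 0.22      ]))]
basket_handle [(0.68, [179.5, 236.3], array([0.5742812 , 0.26253738, 0.289     ]))]
[0.0, 0.1, 17.0, 0.0, 0.0, -0.0]
[0.0, 0.2, 17.0, 0.1, 0.0, -0.0]
[0.0, 0.1, 17.0, 0.0, 0.1, -0.0]
-- at [0.57  0.314 0.22 ]
```

View pics/g7.png

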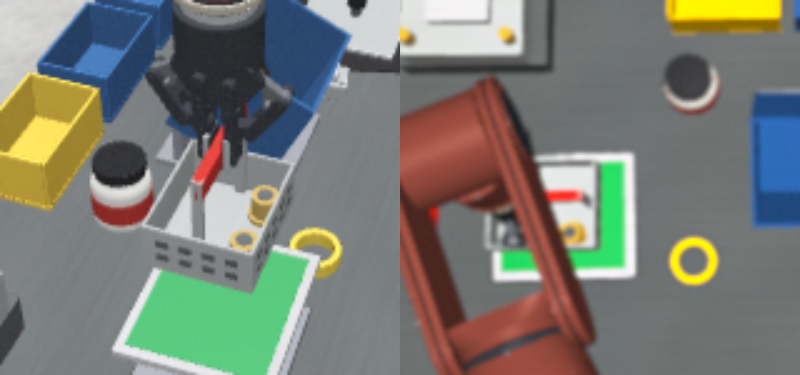

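Basket upright over the stand, bushes standing in it (panel 263,200 and 245,240). Lowering and feeling.

Call:
servo_tool(plan=[[0,0,17,0,0,0,-1],[0,0,20,0,0,0,-1],[0,0,17,0,0,0,-1],[0,0,12,0,0,0,-1],[0,0,6,0,0,0,-1],[0,0,2,0,0,0,-1],[0,0,1,0,0,0,-1],[0,0,0,0,0,0,-1],[0,0,0,0,0,0,-1]])

```text
clock: 20.72
tcp_pos: [0.5698, 0.3142, 0.1964]
tool_rot: [3.139, 0.001, 1.571]
ft_force: [0.7, -0.6, -5.2]
width: 0.124
finger_force: 78.5
```

Call:
servo_tool(plan=[[0,0,1,0,0,0,-1],[0,0,1,0,0,0,-1],[0,0,1,0,0,0,-1],[0,0,1,0,0,0,-1],[0,0,1,0,0,0,-1],[0,0,0,0,0,0,-1]])

```text
clock: 21.48
tcp_pos: [0.5695, 0.3141, 0.1907]
tool_rot: [3.14, 0.001, 1.571]
ft_force: [0.2, -0.4, -4.7]
width: 0.12
finger_force: 78.5
```

Call:
servo_tool(plan=[[0,0,1,0,0,0,-1],[0,0,1,0,0,0,-1],[0,0,1,0,0,0,-1],[0,0,1,0,0,0,-1],[0,0,0,0,0,0,-1]])

```text
clock: 22.1
tcp_pos: [0.5695, 0.3141, 0.1867]
tool_rot: [3.14, 0.001, 1.571]
ft_force: [0.0, -0.0, -5.4]
width: 0.123
finger_force: 78.5
```

Call:
servo_tool(plan=[[0,0,1,0,0,0,-1],[0,0,1,0,0,0,-1],[0,0,1,0,0,0,-1],[0,0,0,0,0,0,-1]])

```text
clock: 22.6
tcp_pos: [0.5695, 0.3141, 0.1837]
tool_rot: [3.14, 0.001, 1.571]
ft_force: [-0.2, 0.3, -6.0]
width: 0.123
finger_force: 78.5
```

Call:
servo_tool(plan=[[0,0,1,0,0,0,-1],[0,0,1,0,0,0,-1],[0,0,1,0,0,0,-1],[0,0,0,0,0,0,-1]])

```text
clock: 23.1
tcp_pos: [0.5695, 0.3141, 0.1807]
tool_rot: [3.14, 0.001, 1.571]
ft_force: [-0.5, -0.5, -5.3]
width: 0.125
finger_force: 78.5
```

Call:
servo_tool(plan=[[0,0,1,0,0,0,-1],[0,0,1,0,0,0,-1],[0,0,1,0,0,0,-1],[0,0,0,0,0,0,-1]])

```text
clock: 23.6
tcp_pos: [0.5695, 0.3141, 0.1777]
tool_rot: [3.14, 0.001, 1.571]
ft_force: [0.2, 0.2, -5.8]
width: 0.129
finger_force: 78.5
```

Call:
servo_tool(plan=[[0,0,1,0,0,0,-1],[0,0,1,0,0,0,-1],[0,0,0,0,0,0,-1]])

```text
clock: 23.98
tcp_pos: [0.5695, 0.314, 0.1757]
tool_rot: [3.14, 0.001, 1.571]
ft_force: [-0.2, -0.3, -5.3]
width: 0.124
finger_force: 78.5
```

Call:
servo_tool(plan=[[0,0,1,0,0,0,-1],[0,0,1,0,0,0,-1],[0,0,0,0,0,0,-1]])

```text
clock: 24.35
tcp_pos: [0.5699, 0.3145, 0.1753]
tool_rot: [3.138, 0.001, 1.571]
ft_force: [-3.0, -0.7, 3.9]
width: 0.125
finger_force: 80.0
```

Call:
servo_tool(plan=[[0,0,-1,0,0,0,-1],[0,0,0,0,0,0,-1],[0,0,0,0,0,0,-0.6],[0,0,0,0,0,0,-0.2],[0,0,0,0,0,0,0.1],[0,0,0,0,0,0,0.1],[0,0,0,0,0,0,0.1]])

```text
clock: 25.22
tcp_pos: [0.5697, 0.3141, 0.1749]
tool_rot: [3.139, 0.001, 1.571]
ft_force: [0.4, -0.2, 0.1]
width: 0.547
finger_force: 0.0
```

Call:
servo_tool(plan=[[0,0,-8,0,0,0,0.1],[0,0,-25,0,0,0,0.1],[0,0,-40,0,0,0,0.1],[0,0,-50,0,0,0,0.1],[0,-50,-20,0,0,0,0.1],[0,-50,0,0,0,0,0.1],[0,-40,0,0,0,0,0.1],[0,0,0,0,0,0,0.1]])

```text
clock: 26.22
tcp_pos: [0.4274, 0.3147, 0.3188]
tool_rot: [3.138, 0.0, 1.573]
ft_force: [-0.4, 0.5, 0.1]
width: 0.547
finger_force: 0.0
```

Run:
```python
from h import *
a=shot('side');b=shot('top')
i=np.hstack([cv2.resize(np.array(a['pixels'])[140:380,180:380],None,fx=2,fy=2),cv2.resize(np.array(b['pixels'])[120:360,110:310],None,fx=2,fy=2)])
cv2.imwrite('pics/g8.png',i);s=r.get_state();print(s['ft_force'],s['clock'])
for n,z in(('basket',.11),('lid',.02)):
    for p in(a,b):
        c=r.cut_out(p,n);print(n,[(x['score'],x['centre'],onz(p,x['centre'],z)) for x in c[:1]])
```

```text
[ 0.41954158  0.26949978 -0.78025586] 26.325
basket [(0.6, [264.4, 302.8], array([0.57786371, 0.31442103, 0.11      ]))]
basket [(0.88, [175.2, 241.9], array([0.58105574, 0.30893278, 0.11      ]))]
lid [(0.64, [314.2, 191.3], array([ 0.62308775, -0.32460249,  0.02      ]))]
lid [(0.68, [368.4, 236.5], array([ 0.60332074, -0.32368736,  0.02      ]))]
```

View pics/g8.png

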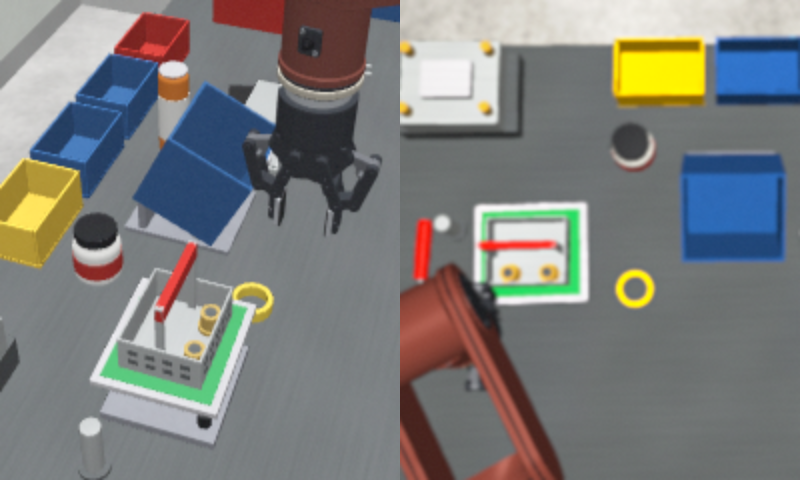

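The basket stands upright and centred on the plate (top panel: basket about 527,253, plate about 531,253), with both bushes in it. Nothing else has been disturbed.

```bash
python3 -c "
from bench import r
print(r.finish_job())"
```

```text
the job is handed in; nothing more can be done
None
```

The job is handed in, with no verdict shown. In the last pictures the lid lay knob up on the mat and the basket stood upright and central on the stand's plate with both bushes in it; the other things looked undisturbed.

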